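Sweep end nuts through the gate of a counting tray

ROBOT

A 7-joint arm with a two-finger parallel gripper is mounted at the origin on the work surface. World frame = base frame: x ahead of the robot, y to its left, z up, the work surface at z = 0. Lengths are in m, angles in degrees, forces in N, time in s.
With the tool pointing down it reaches from about 0.4 to 0.85 m from the base axis. Payload 10.4 kg.
Tool frame: the origin (TCP) lies at the very end of the fingers, on their centre line; the grasp point (between the pads) lies env.grip_point_offset behind it (env.grip_point_offset is the distance from the TCP to the grasp point, in m); z points along the fingers, y is the line along which they close (so a half turn about z gives the same grasp; the last joint's range is limited). The gripper opens to 87 mm and grips with 3 to 60 N. Pads are 19 mm wide; open, the fingers measure 117 mm over their backs; the gripper's body (75 mm by 190 mm) begins 51 mm behind the grasp point.
Start: joints at [68.09, 19.034, -3.707, 83.658, 1.238, 77.344, -5.071], TCP at [0.22, -0.585, 0.223] pointing down, gripper open.
Joint ranges: [-148.97, 148.97], [-28.65, 121.19], [-84.17, 76.75], [9.2, 138.47], [-72.65, 252.65], [3.7, 117.97], [-149.18, 149.18]. Speed limits (degrees/s): [127.2, 127.2, 159.86, 159.86, 180, 180, 180].

INTERFACE

Orientations are given as [roll, pitch, yaw] about the fixed x, y, z axes, in that order (R = Rz(yaw) Ry(pitch) Rx(roll)).
In Python, from bench import monitor, cams, ticket, env gives the robot as it stands. The module is installed in compiled form; this text tells all that it offers.
- The arm moves only by the tool jog_arm, never from a script. Its argument "rows" is a list of rows, each a list of 7 numbers: the shift along the world's x, y, z in m, then the turn, a rotation vector about the world's x, y, z in rad, then the finger opening in m, from 0 to 0.087. A call has 1 to 12 rows; each row is the pose to reach, as a shift and turn from the pose commanded when the call began; what a row does not reach only later rows make up. A row lasts 1/12 s, in which the tool goes at most 41.7 mm and 7.16 degrees, less where a joint would pass 70% of its speed; a pose out of reach is approached as far as the arm can. A call with a gripper value outside its range is refused whole. The fingers move at their own pace and stop on an object; the grip force is fixed at half the most. Time passes only in rows, so rows that repeat a pose let the fingers close. It gives the time, the measured TCP pose, the force, the opening and the grip force at its end, in the units of the state.
- monitor.observe(): the state, without advancing time (a new reading comes with each control period).
- cams.read_camera(name): name is "scene" or "top" or "wrist"; returns (picture, depth): 384x512x3 uint8, red, green, blue; 384x512 float32, m along the optical axis (not along the pixel's ray), 0 where there is no reading.
- cams.camera_info(name): a dict with "fx", "fy", "cx", "cy" (pixels), "world_from_camera" (4x4, takes a point from camera to world coordinates); the wrist camera has in their place "T_tool_cam" (4x4, takes a point from camera to tool coordinates, whose origin is the TCP and whose axes are the flange's). Camera axes: x right, y down, z forward; pixel columns grow to the right and rows downward; lengths in m; the calibration is good to about 2 mm. The wrist camera is an equidistant fisheye: a pixel r from the principal point sees the ray r / f radians off the axis. A picture is of the moment at which its call begins: read the wrist's pose just before it. camera_info takes no time and is no camera call.
- ticket.finish_job(): hands the job in; it is judged then, once.
Trained networks look in the newest picture that a camera, given by its name, has taken for a name from the list of things; names that differ only in an ending like _2 or _b are one class to them, and where a whole thing is asked for, a point or a joint stands for the part that bears it (a point fixed in the world has none). Each returns a list of dicts, best first, with "p" (0 to 1); they miss things now and then, are a little off and sometimes report something else, mostly with a low value. They report only what shows in the picture. A call takes as long as a camera call. They do not tell look-alikes from the thing itself.
- cams.masks_of(target, camera): "region" (384x512 bool, what is visible of it) and "rect" ([left, top, right, bottom] in pixels, round what is visible of it).
The state is a dict: "t": time; "joint_pos": joint angles; "qvel": joint speeds; "joint_torque": joint torques, N m; "position": TCP position; "tcp_rot": TCP orientation; "force": force on the tool from outside, world axes, zero at the start; "ft_torque": the same for the moment, N m; "finger_gap": finger opening in m; "grasp_force": force on a finger pad.
Only numpy, scipy, OpenCV 4.12 (cv2) and the standard library are available. Lean on these libraries where they do the work, as an engineer would, in place of code of your own. Each camera call takes 0.05 s, during which the arm holds its last target. There are 200 camera calls.

TASK

Three round end nuts and one tall union stand loose on the raised counting tray. With your fingertips sweep all three nuts over the deck and out through the narrow gate, one at a time (each must have dropped into the catch slot before the next goes), without ever lifting a nut. Leave the union standing in its place on the tray, leave the bottle and the column on the bench alone, and finish clear of everything.

Things in the scene. Friction and masses are not known exactly. Their poses are not given: they have to be found in the camera images.
- tray: white counting tray with a raised deck, fixed to the bench. Origin on the bench, z up, gate in its -y end. All positions below are in its axes, in mm. Inside its rim (20 high, 3 thick) the flat deck spans x -120 to 120 and y -110 to 145, and is level, 65 above the bench
- deck (a point): point on the deck 65 mm above the tray's origin. Two straight aluminium guide fences (20 mm high, 3 mm thick) run at 45 degrees from the gate's sides (x = +-20, y = -110) to the side walls (x = +-120, y = -10), so the deck narrows to the gate like a funnel
- gate (a point): middle of the gate at deck height (x 0, y -111.5): a gap 40 mm wide in the end wall's rim, open at the top, its floor level with the deck; -y points out through it. The deck ends at y = -113, the outer face of this wall; a nut pushed until its middle is past this edge tips and drops into the slot
- slot (a point): middle of the floor of the grey catch slot, an open-topped bin joined to the tray beyond the gate. Inside it is 160 mm long (x) and 50 mm wide (y -113 to -163); its floor is 6 mm above the bench, 59 mm below the deck; its outer walls are 85 mm high
- nut1: round knurled stainless steel end nut with a small dark bore, 28 mm in diameter and 14 mm high, 30 to 60 g, lying flat and loose on the tray's deck with room for a finger round it. Origin at its middle (7 mm above what it lies on), z along its axis. The three nuts are alike.
- nut2: round knurled stainless steel end nut with a small dark bore, 28 mm in diameter and 14 mm high, 30 to 60 g, lying flat and loose on the tray's deck with room for a finger round it. Origin at its middle (7 mm above what it lies on), z along its axis. The three nuts are alike.
- nut3: round knurled stainless steel end nut with a small dark bore, 28 mm in diameter and 14 mm high, 30 to 60 g, lying flat and loose on the tray's deck with room for a finger round it. Origin at its middle (7 mm above what it lies on), z along its axis. The three nuts are alike.
- union: stainless steel tube union standing on end on the deck, 50 mm tall, foot 22 mm in diameter, with a hexagon collar 28 mm across the corners at mid-height; easily tipped. Origin under its foot. Nuts and union stand in two rows of two (at tray y about 0 and 80 mm, x about -55 and 55 mm), the union in any of the four places; a lane 60 mm wide along the tray's middle (x = 0) is free
- bottle: clear solvent bottle with a blue cap, 70 mm in diameter, 145 mm tall, standing on the bench to the right of the tray. Origin under its foot. To be left alone
- column: steel chromatography column lying on the bench beyond the tray, 200 mm long, square ends 22 mm. Origin under its middle. To be left alone
There are look-alikes about, which are no part of the job. What is shaped like the union but turquoise is not meant.

How it is judged (in metres and radians):
On the way, in this order (a step that is already met when the one before it is completed fails the run):
1. a first nut alone has dropped into the slot (((z of nut1 in the frame of tray below 0.055 m and y of nut1 in the frame of tray between -0.164 and -0.113 m and x of nut1 in the frame of tray between -0.081 and 0.081 m) or (z of nut2 in the frame of tray below 0.055 m and y of nut2 in the frame of tray between -0.164 and -0.113 m and x of nut2 in the frame of tray between -0.081 and 0.081 m) or (z of nut3 in the frame of tray below 0.055 m and y of nut3 in the frame of tray between -0.164 and -0.113 m and x of nut3 in the frame of tray between -0.081 and 0.081 m))), for 0.2 s.
2. a second nut has followed it alone (((z of each of nut1, nut2 in the frame of tray below 0.055 m and y of nut1 in the frame of tray between -0.164 and -0.113 m and x of nut1 in the frame of tray between -0.081 and 0.081 m and y of nut2 in the frame of tray between -0.164 and -0.113 m and x of nut2 in the frame of tray between -0.081 and 0.081 m) or (z of each of nut2, nut3 in the frame of tray below 0.055 m and y of nut2 in the frame of tray between -0.164 and -0.113 m and x of nut2 in the frame of tray between -0.081 and 0.081 m and y of nut3 in the frame of tray between -0.164 and -0.113 m and x of nut3 in the frame of tray between -0.081 and 0.081 m) or (z of each of nut1, nut3 in the frame of tray below 0.055 m and y of nut1 in the frame of tray between -0.164 and -0.113 m and x of nut1 in the frame of tray between -0.081 and 0.081 m and y of nut3 in the frame of tray between -0.164 and -0.113 m and x of nut3 in the frame of tray between -0.081 and 0.081 m))), for 0.2 s.
3. the third nut has followed (z of each of nut1, nut2, nut3 in the frame of tray below 0.055 m and y of nut1 in the frame of tray between -0.164 and -0.113 m and x of nut1 in the frame of tray between -0.081 and 0.081 m and y of nut2 in the frame of tray between -0.164 and -0.113 m and x of nut2 in the frame of tray between -0.081 and 0.081 m and y of nut3 in the frame of tray between -0.164 and -0.113 m and x of nut3 in the frame of tray between -0.081 and 0.081 m), for 0.2 s.
At the end, for the whole second after the job is handed in: all three nuts lie at rest in the catch slot, their middles at least 10 mm below the deck; the union stands upright (within 0.2 rad) on the deck within 20 mm of its starting place; the bottle and the column are within 20 mm of theirs (all of step 3 and linear speed of each of nut1, nut2, nut3 below 0.02 m/s and distance of each of union, bottle, column from where it was at the start of the episode below 0.02 m and angle between union's own z axis and vertical below 0.2 rad); the robot touches nothing.
It fails at once if the arm or the gripper's body, not the fingers, pushes a nut (contact force between the arm and nut1 above 1 N or contact force between the arm and nut2 above 1 N or contact force between the arm and nut3 above 1 N).
It fails at once if a nut is lifted (its middle more than 10 mm above where it lies on the deck) (z of any of nut1, nut2, nut3 in the frame of tray above 0.082 m).
It fails at once if the union is moved by more than 20 mm or tipped by more than 0.3 rad (distance of union from where it was at the start of the episode above 0.02 m or angle between union's own z axis and vertical above 0.3 rad).
It fails at once if the bottle or the column is moved by more than 20 mm (distance of any of bottle, column from where it was at the start of the episode above 0.02 m).
It also fails if it takes over 64 s, if anything falls off the work surface, if the arm or the gripper's body presses on something with over 40 N, if the wrist force passes 120 N, or if a joint passes its speed limit or range.

## Working session

There is one attempt and no reset: what is moved stays moved. The work goes in short steps, Python scripts to look and compute and a tool call to move; the robot and the scene stay as the last step left them, time stands still between calls to the robot, and variables do not carry over. Pictures are saved under pics/ and viewed, at most 10 in all, crops included, and the job is handed in when it is done.

Besides the shell and the picture viewer there is one more tool, called after "Call:" as name(argument=value, ...), one argument or row to a line, values as JSON. jog_arm: Moves the arm, as the interface text tells. Its arguments: {"type":"object","properties":{"rows":{"type":"array"}},"required":["rows"]}

```bash
mkdir -p pics; cat > h.py <<'E'
import numpy as np,cv2
from bench import monitor,cams,ticket,env
def pts(name,d):
    i=cams.camera_info(name);v,u=np.mgrid[:384,:512]
    P=np.stack([(u-i['cx'])/i['fx']*d,(v-i['cy'])/i['fy']*d,d],-1)
    T=np.array(i['world_from_camera']);return P@T[:3,:3].T+T[:3,3]
E
python3 - <<'E'
from h import *
s=monitor.observe();print(s['position'],s['tcp_rot'],s['t'],env.grip_point_offset)
for c in ['top','scene']:
    im,d=cams.read_camera(c);cv2.imwrite(f'pics/{c}0.png',im[...,::-1]);np.save(c+'0.npy',d)
    W=pts(c,d)
    for n in ['nut1','union','tray','slot','bottle','column','gate']:
        try:
            for r in cams.masks_of(n,c)[:5]:
                q=W[r['region']&(d>0)];print(c,n,round(r['p'],2),np.round(r['rect']),np.round(np.median(q,0),3),np.round(np.percentile(q,[2,98],axis=0),3).tolist())
        except Exception as e: print(c,n,repr(e)[:100])
E
```

```text
[ 0.21989462 -0.58460937  0.22174078] [-1.79916792e+02  3.68532957e-03  2.06163341e+01] 0.0 0.0187
top nut1 0.5 [170. 184. 180. 190.] [0.601 0.146 0.078] [[0.59, 0.135, 0.072], [0.612, 0.158, 0.083]]
top nut1 0.49 [181. 225. 196. 231.] [0.487 0.094 0.078] [[0.475, 0.083, 0.066], [0.501, 0.108, 0.084]]
top tray 0.72 [133. 159. 260. 262.] [0.53  0.079 0.065] [[0.411, -0.081, 0.004], [0.662, 0.232, 0.087]]
top slot 0.57 [133. 159. 259. 262.] [0.53  0.079 0.065] [[0.413, -0.078, 0.004], [0.66, 0.23, 0.087]]
top bottle 0.84 [338. 221. 369. 246.] [ 0.483 -0.356  0.102] [[0.454, -0.396, 0.009], [0.518, -0.334, 0.149]]
top column 0.74 [228. 104. 234. 169.] [ 0.782 -0.01   0.018] [[0.684, -0.018, 0.008], [0.877, -0.001, 0.025]]
top gate 0.81 [133. 161. 259. 262.] [0.53  0.079 0.065] [[0.411, -0.08, 0.003], [0.663, 0.233, 0.087]]
scene nut1 0.61 [312. 254. 322. 266.] [0.605 0.149 0.077] [[0.593, 0.137, 0.068], [0.615, 0.16, 0.079]]
scene nut1 0.53 [293. 217. 307. 231.] [0.583 0.063 0.077] [[0.572, 0.051, 0.068], [0.593, 0.074, 0.079]]
scene union 0.67 [357. 228. 369. 246.] [0.503 0.167 0.098] 
[... 422 characters left out ...]
7] [[0.417, -0.443, -0.002], [0.523, -0.336, 0.144]]
scene bottle 0.7 [358. 231. 371. 248.] [0.503 0.168 0.103] [[0.489, 0.156, 0.07], [0.508, 0.176, 0.115]]
scene bottle 0.53 [254. 155. 413. 311.] [0.538 0.102 0.064] [[0.409, -0.087, 0.011], [0.671, 0.237, 0.084]]
scene bottle 0.33 [159. 224. 247. 279.] [ 0.777 -0.009  0.015] [[0.677, -0.027, -0.002], [0.887, 0.001, 0.021]]
scene column 0.89 [157. 225. 248. 277.] [ 0.791 -0.009  0.016] [[0.683, -0.021, -0.001], [0.888, 0.002, 0.021]]
scene column 0.22 [311. 252. 322. 267.] [0.604 0.148 0.076] [[0.591, 0.135, 0.067], [0.616, 0.16, 0.079]]
scene gate 0.74 [254. 154. 412. 312.] [0.539 0.101 0.064] [[0.409, -0.087, 0.01], [0.671, 0.238, 0.084]]
```

```bash
python3 - <<'E'
from h import *
im=cv2.imread('pics/top0.png');cv2.imwrite('pics/topc.png',cv2.resize(im[150:270,120:280],None,fx=5,fy=5,interpolation=cv2.INTER_CUBIC))
im=cv2.imread('pics/scene0.png');cv2.imwrite('pics/scenec.png',cv2.resize(im[140:330,240:430],None,fx=3,fy=3,interpolation=cv2.INTER_CUBIC))
d=np.load('top0.npy')
i=cams.camera_info('top');print(i['fx'],i['cx'],i['cy'],np.round(i['world_from_camera'],3))
for c in ['top','scene']:
    W=pts(c,np.load(c+'0.npy'));z=W[...,2]
    m=(z>.072)&(z<.125)&(abs(W[...,0]-.54)<.2)&(abs(W[...,1]-.08)<.2)
    n,L,st,ce=cv2.connectedComponentsWithStats(m.astype(np.uint8))
    for k in range(1,n):
        if st[k,4]>8: q=W[L==k];print(c,st[k],np.round(q.min(0),3),np.round(q.max(0),3))
    # rotated rect of deck+rim region
    q=W[(z>.055)&(z<.095)&(abs(W[...,0]-.54)<.2)&(abs(W[...,1]-.08)<.25)][:,:2].astype(np.float32)
    print(c,cv2.minAreaRect(q))
E
```

```text
467.7745090523084 248.90303238259656 189.97251740620675 [[ 0.028 -0.985  0.171  0.367]
 [-0.999 -0.031 -0.013 -0.054]
 [ 0.018 -0.171 -0.985  1.414]
 [ 0.     0.     0.     1.   ]]
top [134 159 124 104 780] [ 0.39  -0.095  0.072] [0.68  0.25  0.093]
top [169 183  10   9  69] [0.589 0.133 0.072] [0.613 0.161 0.083]
top [198 191  10  10  74] [0.565 0.049 0.072] [0.593 0.075 0.085]
top [160 218  10  10  79] [0.483 0.152 0.072] [0.508 0.18  0.12 ]
top [185 222  10  10  69] [0.475 0.082 0.072] [0.501 0.107 0.084]
top ((0.5352051854133606, 0.09651006758213043), (0.3826501965522766, 0.24645645916461945), 78.44629669189453)
scene [ 254  151  157  151 2025] [ 0.39  -0.098  0.072] [0.682 0.248 0.088]
scene [337 209  14  12 121] [0.475 0.079 0.072] [0.501 0.107 0.081]
scene [294 217  13  12 121] [0.566 0.047 0.073] [0.594 0.076 0.08 ]
scene [356 229  15  18 206] [0.485 0.152 0.072] [0.509 0.177 0.117]
scene [308 253  14  13 139] [0.588 0.133 0.072] [0.616 0.16  0.08 ]
scene ((0.5302257537841797, 0.07086745649576187), (0.3158729672431946, 0.2472909539937973), 78.54048919677734)
```

View pics/topc.png

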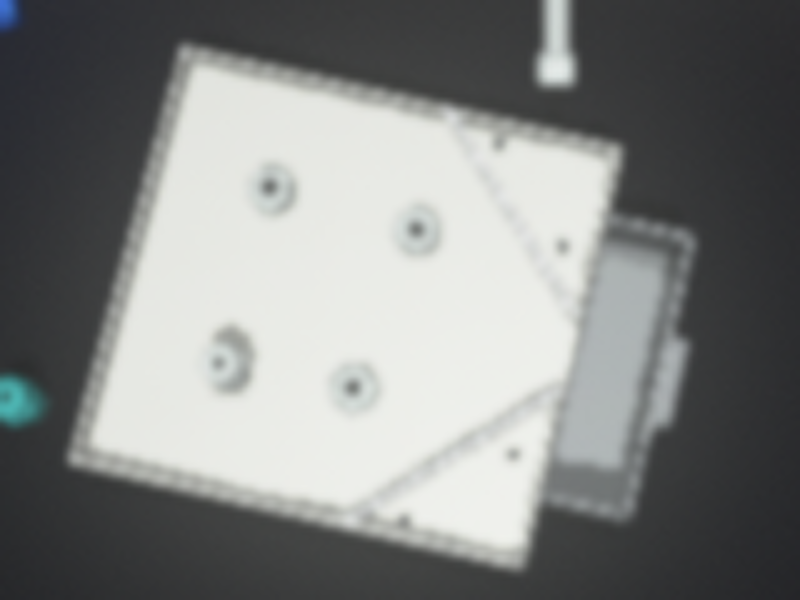

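View pics/scenec.png

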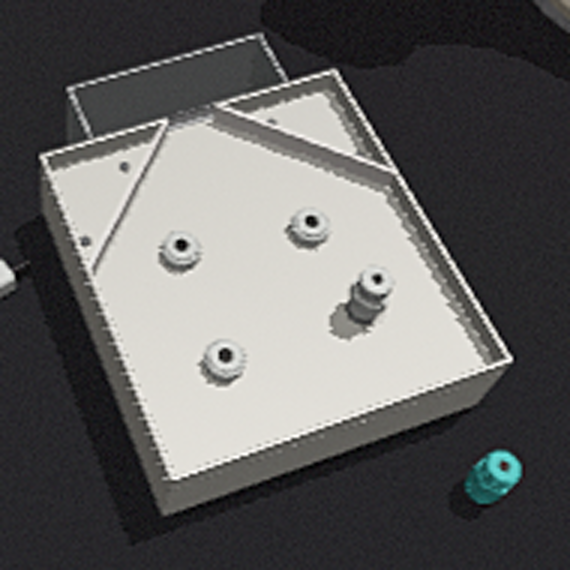

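Top crop: nuts at about (270,187), (416,230), (353,387), the union at (228,360), and the gate and slot on the right (world -y). The scene view agrees, and the turquoise look-alike is outside the tray. Next I'll fit the tray frame.

```bash
python3 - <<'E'
from h import *
for c in ['top','scene']:
    W=pts(c,np.load(c+'0.npy'));z=W[...,2]
    box=(abs(W[...,0]-.54)<.2)&(abs(W[...,1]-.08)<.2)
    print(c,'deck z',np.median(z[box&(z>.058)&(z<.071)]))
    rim=W[box&(z>.076)&(z<.092)][:,:2]
    best=None
    from scipy.optimize import minimize
    R=lambda a:np.array([[np.cos(a),-np.sin(a)],[np.sin(a),np.cos(a)]])
    def segd(P,a,b):
        a,b=np.array(a)*1.,np.array(b)*1.;t=np.clip((P-a)@(b-a)/((b-a)@(b-a)),0,1)
        return np.linalg.norm(P-a-t[:,None]*(b-a),axis=1)
    segs=[((-121.5,146.5),(121.5,146.5)),((-121.5,146.5),(-121.5,-111.5)),((121.5,146.5),(121.5,-111.5)),((-121.5,-111.5),(-20,-111.5)),((20,-111.5),(121.5,-111.5)),((20,-110),(120,-10)),((-20,-110),(-120,-10)),((-81,-164.5),(81,-164.5)),((-81,-113),(-81,-164)),((81,-113),(81,-164))]
    def f(p):
        P=(rim-p[:2])@R(p[2])*1000
        return np.minimum(np.min([segd(P,*s) for s in segs],0),8).mean()
    r=min((minimize(f,[.53+dx,.075+dy,np.radians(-11.5)],method='Nelder-Mead',options=dict(initial_simplex=np.array([.53+dx,.075+dy,-.2])+np.vstack([np.zeros(3),np.diag([.01,.01,.03])]))) for dx in(-.01,0,.01) for dy in (-.01,0,.01)),key=lambda r:r.fun)
    p=r.x;print(c,p[:2],np.degrees(p[2]),r.fun)
    m=(z>.074)&(z<.125)&box
    n,L,st,ce=cv2.connectedComponentsWithStats(m.astype(np.uint8))
    for k in range(1,n):
        if 8<st[k,4]<400:
            q=W[L==k];q=q[q[:,2]>q[:,2].max()-.012][:,:2];(x,y),rad=cv2.minEnclosingCircle(q.astype(np.float32))
            print(' obj world',round(x,4),round(y,4),'rad',round(rad,4),'tray',np.round((np.array([x,y])-p[:2])@R(p[2])*1000,1))
E
```

```text
top deck z 0.0654979799705171
top [0.5315899  0.08061135] -11.46096540895501 2.36986529724646
 obj world 0.6018 0.1468 rad 0.0141 tray [55.7 78.8]
 obj world 0.5796 0.0628 rad 0.0143 tray [50.6 -7.9]
 obj world 0.4959 0.1648 rad 0.011 tray [-51.7  75.5]
 obj world 0.4878 0.0942 rad 0.0135 tray [-45.6   4.6]
scene deck z 0.06360885672550798
scene [0.53302459 0.08024346] -11.543881000436338 1.9959252982500815
 obj world 0.4885 0.0937 rad 0.015 tray [-46.3   4.3]
 obj world 0.5798 0.0615 rad 0.0147 tray [49.6 -9. ]
 obj world 0.4967 0.1636 rad 0.0117 tray [-52.3  74.4]
 obj world 0.6026 0.1466 rad 0.0139 tray [54.8 78.9]
```

```bash
cat >> h.py <<'E'
O=np.array([.5323,.0804]);A=np.radians(-11.5);RT=np.array([[np.cos(A),-np.sin(A)],[np.sin(A),np.cos(A)]])
def tcp(nut,turn,off=22):
    "world xy, yaw deg of the TCP for a nut middle (tray mm), push direction turned by turn deg from -y, TCP off mm behind"
    t=np.radians(turn);d=np.array([np.sin(t),-np.cos(t)])
    return O+RT@((np.array(nut)-off*d)/1000),78.5+turn
def plan(steps,base,yaw0):
    "steps (nutx,nuty,turn,off,z,gap): shifts from base"
    for x,y,tn,off,z,g in steps:
        p,w=tcp((x,y),tn,off);print([round(float(v),3) for v in (p[0]-base[0],p[1]-base[1],z-base[2],0,0,np.radians(w-yaw0))]+[g])
E
python3 - <<'E'
from h import *
plan([(50,-8.5,-39,32,.14,.012)],[.22,-.585,.223],20.62)
E
```

```text
[0.384, 0.667, -0.083, 0.0, 0.0, 0.33, 0.012]
```

Call:
jog_arm(
  rows=[
    [0.2,0.36,0,0,0,0.15,0.012],
    [0.2,0.36,0,0,0,0.15,0.012],
    [0.2,0.36,0,0,0,0.15,0.012],
    [0.2,0.36,0,0,0,0.15,0.012],
    [0.2,0.36,0,0,0,0.15,0.012],
    [0.2,0.36,0,0,0,0.15,0.012],
    [0.2,0.36,0,0,0,0.15,0.012],
    [0.2,0.36,0,0,0,0.15,0.012],
    [0.2,0.36,0,0,0,0.15,0.012],
    [0.2,0.36,0,0,0,0.15,0.012],
    [0.2,0.36,0,0,0,0.15,0.012],
    [0.2,0.36,0,0,0,0.15,0.012],
  ],
)

```text
t: 1.8
position: [0.4211, -0.2232, 0.2229]
tcp_rot: [180.0, -0.0, 29.5]
force: [-0.3, -0.4, 0.2]
finger_gap: 0.0166
grasp_force: 0.0
```

Call:
jog_arm(
  rows=[
    [0.184,0.307,0,0,0,0.18,0.012],
    [0.184,0.307,0,0,0,0.18,0.012],
    [0.184,0.307,0,0,0,0.18,0.012],
    [0.184,0.307,0,0,0,0.18,0.012],
    [0.184,0.307,0,0,0,0.18,0.012],
    [0.184,0.307,0,0,0,0.18,0.012],
    [0.184,0.307,0,0,0,0.18,0.012],
    [0.184,0.307,0,0,0,0.18,0.012],
    [0.184,0.307,0,0,0,0.18,0.012],
    [0.184,0.307,-0.04,0,0,0.18,0.012],
    [0.184,0.307,-0.083,0,0,0.18,0.012],
    [0.184,0.307,-0.083,0,0,0.18,0.012],
  ],
)

```text
t: 2.8
position: [0.6004, 0.0794, 0.1317]
tcp_rot: [-179.7, 0.6, 39.5]
force: [-2.0, -1.0, -1.2]
finger_gap: 0.0123
grasp_force: 0.0
```

```bash
python3 - <<'E'
from h import *
for _ in range(3):
    s=monitor.observe();print(s['position'],s['tcp_rot'],s['finger_gap'],s['t'],np.round(s['joint_pos'],1)); im,d=cams.read_camera('wrist')
cv2.imwrite('pics/w1.png',im[...,::-1])
i=cams.camera_info('wrist');print(i['fx'],i['cx'],i['cy'],np.round(i['T_tool_cam'],4).tolist())
E
```

```text
[0.60041734 0.07936364 0.13168582] [-179.69315158    0.57161718   39.45942563] 0.012259042864311818 2.8 [ 16.7  25.  -36.4  91.1  15.5  69.7 -73.3]
[0.60170477 0.07954868 0.13552422] [-179.78326664    0.41871787   39.42943681] 0.011814694377920671 2.85 [ 16.7  24.9 -36.5  90.8  15.4  69.9 -73.3]
[0.60351426 0.08016338 0.13893622] [-1.79926228e+02  1.68350025e-01  3.94158327e+01] 0.011776902461748734 2.9 [ 16.7  24.7 -36.6  90.6  15.4  70.  -73.3]
297.3186396354542 259.67534558065194 194.54759508380698 [[-0.0004, -0.9569, -0.2905, 0.0786], [1.0, -0.0003, -0.0004, 0.001], [0.0003, -0.2905, 0.9569, -0.1614], [0.0, 0.0, 0.0, 1.0]]
```

View pics/w1.png

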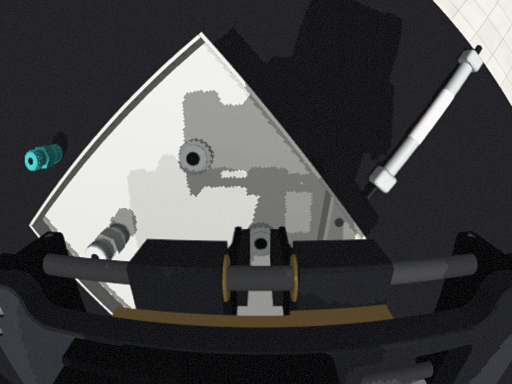

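The wrist view shows nut A at (195,155) and the union at (110,235), both well behind the fingers, with room to lower here. The arm overshoots on quick moves, so I'll go down gently.

Call:
jog_arm(
  rows=[
    [0,0,-0.012,0,0,0,0.012],
    [0,0,-0.024,0,0,0,0.012],
    [0,0,-0.036,0,0,0,0.012],
    [0,0,-0.046,0,0,0,0.012],
    [0,0,-0.054,0,0,0,0.012],
    [0,0,-0.06,0,0,0,0.012],
    [0,0,-0.064,0,0,0,0.012],
    [0,0,-0.067,0,0,0,0.012],
    [0,0,-0.069,0,0,0,0.012],
    [0,0,-0.07,0,0,0,0.012],
    [0,0,-0.07,0,0,0,0.012],
    [0,0,-0.07,0,0,0,0.012],
  ],
)

```text
t: 3.95
position: [0.6043, 0.0821, 0.0699]
tcp_rot: [180.0, -0.0, 39.5]
force: [-0.2, -0.0, 0.1]
finger_gap: 0.0121
grasp_force: 0.0
```

```bash
cat >> h.py <<'E'
def path(wps,gap=.012,z=.07,step=9.):
    "wps (nutx,nuty,turn,off[,gap]); dense steps"
    out=[]
    for a,b in zip(wps,wps[1:]):
        a,b=np.array(a,float),np.array(b,float)
        n=int(np.ceil(max(np.hypot(*(b-a)[:2])/step,abs(b-a)[2]/5,abs(b-a)[3]/6,1)))
        out+=[tuple(a+(b-a)*k/n)+(z,gap) for k in range(1,n+1)]
    return out
E
python3 - <<'E'
from h import *
plan(path([(50,-8.5,-39,32),(50,-8.5,-39,22),(5,-64,-39,22),(0,-88,0,22)]),[.604,.082,.07],39.53)
E
```

```text
[-0.004, -0.003, 0.0, 0.0, 0.0, -0.001, 0.012]
[-0.007, -0.006, 0.0, 0.0, 0.0, -0.001, 0.012]
[-0.014, -0.012, 0.0, 0.0, 0.0, -0.001, 0.012]
[-0.021, -0.017, 0.0, 0.0, 0.0, -0.001, 0.012]
[-0.028, -0.023, 0.0, 0.0, 0.0, -0.001, 0.012]
[-0.035, -0.029, 0.0, 0.0, 0.0, -0.001, 0.012]
[-0.042, -0.034, 0.0, 0.0, 0.0, -0.001, 0.012]
[-0.049, -0.04, 0.0, 0.0, 0.0, -0.001, 0.012]
[-0.056, -0.046, 0.0, 0.0, 0.0, -0.001, 0.012]
[-0.063, -0.051, 0.0, 0.0, 0.0, -0.001, 0.012]
[-0.065, -0.053, 0.0, 0.0, 0.0, 0.085, 0.012]
[-0.068, -0.054, 0.0, 0.0, 0.0, 0.17, 0.012]
[-0.07, -0.056, 0.0, 0.0, 0.0, 0.255, 0.012]
[-0.073, -0.058, 0.0, 0.0, 0.0, 0.34, 0.012]
[-0.076, -0.06, 0.0, 0.0, 0.0, 0.425, 0.012]
[-0.079, -0.062, 0.0, 0.0, 0.0, 0.51, 0.012]
[-0.082, -0.064, 0.0, 0.0, 0.0, 0.595, 0.012]
[-0.085, -0.066, 0.0, 0.0, 0.0, 0.68, 0.012]
```

Call:
jog_arm(
  rows=[
    [-0.004,-0.003,0,0,0,0,0.012],
    [-0.007,-0.006,0,0,0,0,0.012],
    [-0.014,-0.012,0,0,0,0,0.012],
    [-0.021,-0.017,0,0,0,0,0.012],
    [-0.028,-0.023,0,0,0,0,0.012],
    [-0.035,-0.029,0,0,0,0,0.012],
    [-0.042,-0.034,0,0,0,0,0.012],
    [-0.049,-0.04,0,0,0,0,0.012],
    [-0.056,-0.046,0,0,0,0,0.012],
    [-0.06,-0.049,0,0,0,0,0.012],
    [-0.063,-0.051,0,0,0,0,0.012],
    [-0.063,-0.051,0,0,0,0,0.012],
  ],
)

```text
t: 4.95
position: [0.5406, 0.0304, 0.0696]
tcp_rot: [180.0, 0.0, 39.5]
force: [0.7, 0.2, -0.7]
finger_gap: 0.012
grasp_force: 0.0
```

```bash
cat >> h.py <<'E'
def objs():
    "small things standing on the deck, tray mm"
    for c in ['top','scene']:
        im,d=cams.read_camera(c);cv2.imwrite(f'pics/{c}_last.png',im[...,::-1])
        W=pts(c,d);P=(W[...,:2]-O)@RT*1000;z=W[...,2]
        for r in cams.masks_of('nut1',c):
            q=P[r['region']&(d>0)&(z<.09)]
            if len(q): print(c,'nut p',round(r['p'],2),np.round(q.mean(0)),len(q))
        m=(z>.073)&(z<.125)&(abs(P[...,0])<115)&(P[...,1]<140)&(P[...,1]>-125)&(P[...,1]>abs(P[...,0])-115)
        n,L,st,ce=cv2.connectedComponentsWithStats(m.astype(np.uint8))
        for k in range(1,n):
            if st[k,4]>15: q=P[L==k];print(c,np.round((q.min(0)+q.max(0))/2),np.round(np.ptp(q,axis=0)),st[k,4],round(float(W[L==k][:,2].max()),3))
E
python3 - <<'E'
from h import *
s=monitor.observe();print(s['position'],s['tcp_rot'],s['force'])
objs()
a=cv2.imread('pics/top_last.png')[150:270,150:270];b=cv2.imread('pics/scene_last.png')[140:320,250:410]
cv2.imwrite('pics/c2.png',np.hstack([cv2.resize(a,(400,400)),cv2.resize(b,(400,400))]))
E
```

```text
[0.54056529 0.03040652 0.0695957 ] [1.79984763e+02 2.26094228e-02 3.94914707e+01] [ 0.736089    0.24989156 -0.70606056]
top nut p 0.63 [53. 79.] 54
top [54. 80.] [25. 27.] 63 0.086
top [-53.  74.] [26. 22.] 77 0.122
scene nut p 0.56 [57. 81.] 158
scene [ 10. -61.] [31. 34.] 31 0.12
scene [ 22. -44.] [31. 34.] 92 0.114
scene [-46.   4.] [26. 27.] 98 0.081
scene [-50.  75.] [24. 24.] 200 0.117
scene [56. 79.] [27. 26.] 135 0.081
```

View pics/c2.png

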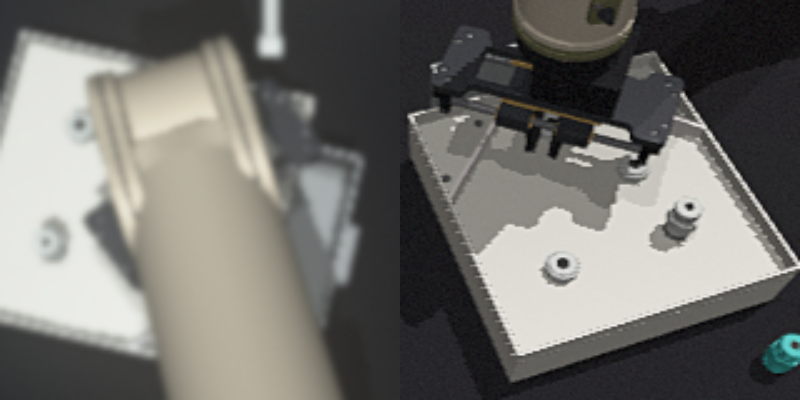

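The scene half shows the fingers at about (545,135), where nut C should be, now hidden. The other nuts and the union haven't moved. I'll carry on with the pivot towards the gate.

Call:
jog_arm(
  rows=[
    [-0.002,-0.002,0,0,0,0.085,0.012],
    [-0.005,-0.003,0,0,0,0.17,0.012],
    [-0.007,-0.005,0,0,0,0.255,0.012],
    [-0.01,-0.007,0,0,0,0.34,0.012],
    [-0.013,-0.009,0,0,0,0.425,0.012],
    [-0.016,-0.011,0,0,0,0.51,0.012],
    [-0.019,-0.013,0,0,0,0.595,0.012],
    [-0.022,-0.015,0,0,0,0.681,0.012],
    [-0.022,-0.015,0,0,0,0.681,0.012],
    [-0.022,-0.015,0,0,0,0.681,0.012],
  ],
)

```text
t: 5.98
position: [0.5192, 0.0162, 0.0696]
tcp_rot: [180.0, -0.0, 78.4]
force: [-0.8, 0.6, 0.3]
finger_gap: 0.0121
grasp_force: 0.0
```

```bash
python3 - <<'E'
from h import *
s=monitor.observe();print(s['position'],s['tcp_rot'],s['force'],((s['position'][:2]-O)@RT)*1000)
im,d=cams.read_camera('scene')
cv2.imwrite('pics/c3.png',cv2.resize(im[150:250,260:390,::-1],None,fx=6,fy=6))
plan(path([(0,-88,0,22),(0,-98,0,22)])+path([(0,-98,0,22),(0,-125,0,22)],gap=0.),[.519,.016,.07],78.5)
E
```

```text
[0.51923337 0.0161711  0.06955219] [ 1.79998280e+02 -1.75959673e-02  7.83914568e+01] [-0.83756543  0.60851631  0.30590073] [ 8.72489453e-04 -6.55445515e+01]
[-0.001, -0.005, 0.0, 0.0, 0.0, 0.0, 0.012]
[-0.002, -0.01, 0.0, 0.0, 0.0, 0.0, 0.012]
[-0.004, -0.019, 0.0, 0.0, 0.0, 0.0, 0.0]
[-0.005, -0.028, 0.0, 0.0, 0.0, 0.0, 0.0]
[-0.007, -0.037, 0.0, 0.0, 0.0, 0.0, 0.0]
```

View pics/c3.png

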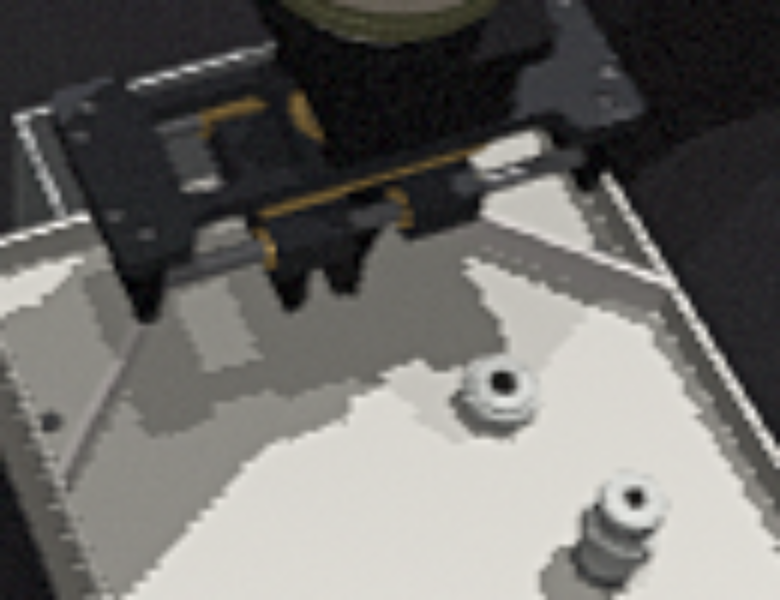

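Both fingertips are at about (293,290) and (347,280), lined up with the gate. Nut B is clear at (500,385) and nut C is hidden ahead of the fingers. Next I'll push it through with the fingers closing.

Call:
jog_arm(
  rows=[
    [-0.001,-0.005,0,0,0,0,0.012],
    [-0.002,-0.01,0,0,0,0,0.012],
    [-0.003,-0.016,0,0,0,0,0.0],
    [-0.004,-0.022,0,0,0,0,0.0],
    [-0.005,-0.028,0,0,0,0,0.0],
    [-0.006,-0.033,0,0,0,0,0.0],
    [-0.007,-0.037,0,0,0,0,0.0],
    [-0.007,-0.037,0,0,0,0,0.0],
    [-0.007,-0.037,0,0,0,0,0.0],
    [-0.003,-0.018,0,0,0,0,0.0],
    [0,0,0.02,0,0,0,0.012],
    [0.004,0.018,0.06,0,0,0,0.012],
  ],
)

```text
t: 7.03
position: [0.5203, 0.0338, 0.1247]
tcp_rot: [-179.6, 0.0, 78.5]
force: [1.9, -0.6, -0.3]
finger_gap: 0.0071
grasp_force: 0.0
```

```bash
python3 - <<'E'
from h import *
plan([(-46,4.5,40,30,.15,.012)],[.523,.034,.13],78.5)
E
```

```text
[-0.049, 0.086, 0.02, 0.0, 0.0, 0.698, 0.012]
```

Call:
jog_arm(
  rows=[
    [0,0.01,0.02,0,0,0.1,0.012],
    [-0.01,0.025,0.02,0,0,0.2,0.012],
    [-0.02,0.04,0.02,0,0,0.3,0.012],
    [-0.03,0.055,0.02,0,0,0.4,0.012],
    [-0.04,0.07,0.02,0,0,0.5,0.012],
    [-0.049,0.086,0.02,0,0,0.6,0.012],
    [-0.049,0.086,0.02,0,0,0.698,0.012],
    [-0.049,0.086,0.02,0,0,0.698,0.012],
    [-0.049,0.086,0.02,0,0,0.698,0.012],
  ],
)

```text
t: 7.78
position: [0.474, 0.119, 0.1474]
tcp_rot: [180.0, 0.0, 118.4]
force: [0.4, 0.2, -0.6]
finger_gap: 0.0123
grasp_force: 0.0
```

```bash
python3 - <<'E'
from h import *
s=monitor.observe();print(s['position'],s['tcp_rot'])
objs()
a=cv2.imread('pics/top_last.png')[150:270,150:270];b=cv2.imread('pics/scene_last.png')[140:320,250:410]
cv2.imwrite('pics/c4.png',np.hstack([cv2.resize(a,(400,400)),cv2.resize(b,(400,400))]))
E
```

```text
[0.47395074 0.11901197 0.14744927] [1.79989764e+02 7.31223914e-03 1.18373242e+02]
top nut p 0.47 [   0. -145.] 57
top [55. 79.] [25. 27.] 63 0.086
top [-45.   3.] [24. 23.] 37 0.085
scene nut p 0.7 [58. 80.] 133
scene nut p 0.67 [-41.   8.] 97
scene nut p 0.48 [  52. -426.] 590
scene [-44.   5.] [24. 26.] 73 0.081
scene [-51.  75.] [25. 24.] 204 0.116
scene [55. 79.] [28. 27.] 137 0.08
```

View pics/c4.png

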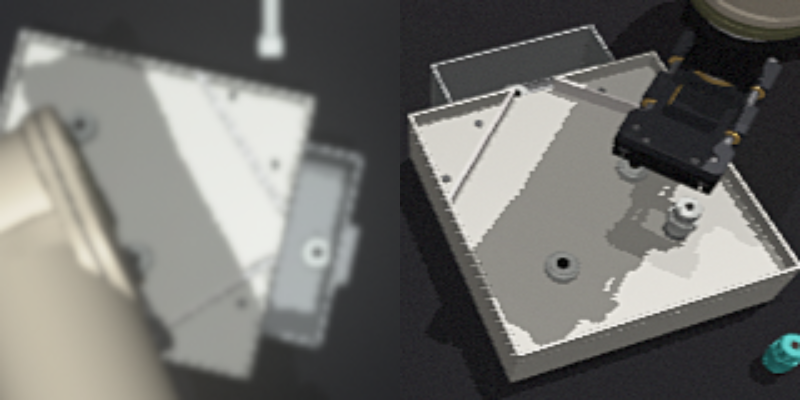

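Nut C lies in the slot (top half, 317,252), and the union still stands. Now nut B.

Call:
jog_arm(
  rows=[
    [0,0,-0.014,0,0,0,0.012],
    [0,0,-0.028,0,0,0,0.012],
    [0,0,-0.042,0,0,0,0.012],
    [0,0,-0.054,0,0,0,0.012],
    [0,0,-0.063,0,0,0,0.012],
    [0,0,-0.07,0,0,0,0.012],
    [0,0,-0.074,0,0,0,0.012],
    [0,0,-0.077,0,0,0,0.012],
    [0,0,-0.079,0,0,0,0.012],
    [0,0,-0.08,0,0,0,0.012],
    [0,0,-0.08,0,0,0,0.012],
    [0,0,-0.08,0,0,0,0.012],
  ],
)

```text
t: 8.98
position: [0.4741, 0.1191, 0.0677]
tcp_rot: [180.0, 0.0, 118.5]
force: [-0.3, 0.2, -0.6]
finger_gap: 0.0119
grasp_force: 0.0
```

```bash
python3 - <<'E'
from h import *
s=monitor.observe();print(s['position'],s['tcp_rot'])
plan(path([(-46,4.5,40,30),(-46,4.5,40,22),(-5,-44.5,40,22),(0,-75,0,22),(0,-90,0,22)]),[.474,.120,.07],118.5)
E
```

```text
[0.47407027 0.11908941 0.06770641] [1.79969294e+02 1.31713178e-02 1.18533100e+02]
[0.002, -0.003, 0.0, 0.0, 0.0, 0.0, 0.012]
[0.004, -0.007, 0.0, 0.0, 0.0, 0.0, 0.012]
[0.007, -0.014, 0.0, 0.0, 0.0, 0.0, 0.012]
[0.011, -0.021, 0.0, 0.0, 0.0, 0.0, 0.012]
[0.015, -0.028, 0.0, 0.0, 0.0, 0.0, 0.012]
[0.019, -0.035, 0.0, 0.0, 0.0, 0.0, 0.012]
[0.023, -0.042, 0.0, 0.0, 0.0, 0.0, 0.012]
[0.026, -0.049, 0.0, 0.0, 0.0, 0.0, 0.012]
[0.03, -0.056, 0.0, 0.0, 0.0, 0.0, 0.012]
[0.034, -0.063, 0.0, 0.0, 0.0, 0.0, 0.012]
[0.036, -0.066, 0.0, 0.0, 0.0, -0.087, 0.012]
[0.037, -0.069, 0.0, 0.0, 0.0, -0.175, 0.012]
[0.039, -0.072, 0.0, 0.0, 0.0, -0.262, 0.012]
[0.041, -0.076, 0.0, 0.0, 0.0, -0.349, 0.012]
[0.042, -0.08, 0.0, 0.0, 0.0, -0.436, 0.012]
[0.044, -0.083, 0.0, 0.0, 0.0, -0.524, 0.012]
[0.046, -0.087, 0.0, 0.0, 0.0, -0.611, 0.012]
[0.048, -0.092, 0.0, 0.0, 0.0, -0.698, 0.012]
[0.046, -0.099, 0.0, 0.0, 0.0, -0.698, 0.012]
[0.045, -0.106, 0.0, 0.0, 0.0, -0.698, 0.012]
```

Call:
jog_arm(
  rows=[
    [0.002,-0.003,0.002,0,0,0,0.012],
    [0.004,-0.007,0.002,0,0,0,0.012],
    [0.007,-0.014,0.002,0,0,0,0.012],
    [0.011,-0.021,0.002,0,0,0,0.012],
    [0.015,-0.028,0.002,0,0,0,0.012],
    [0.019,-0.035,0.002,0,0,0,0.012],
    [0.023,-0.042,0.002,0,0,0,0.012],
    [0.026,-0.049,0.002,0,0,0,0.012],
    [0.03,-0.056,0.002,0,0,0,0.012],
    [0.034,-0.063,0.002,0,0,0,0.012],
    [0.036,-0.066,0.002,0,0,-0.087,0.012],
    [0.037,-0.069,0.002,0,0,-0.175,0.012],
  ],
)

```text
t: 9.98
position: [0.5114, 0.0492, 0.0693]
tcp_rot: [180.0, -0.0, 108.3]
force: [-0.9, 0.4, 0.5]
finger_gap: 0.0123
grasp_force: 0.1
```

Call:
jog_arm(
  rows=[
    [0.002,-0.003,0,0,0,-0.087,0.012],
    [0.004,-0.007,0,0,0,-0.174,0.012],
    [0.005,-0.011,0,0,0,-0.261,0.012],
    [0.007,-0.014,0,0,0,-0.349,0.012],
    [0.009,-0.018,0,0,0,-0.436,0.012],
    [0.011,-0.023,0,0,0,-0.523,0.012],
    [0.009,-0.03,0,0,0,-0.523,0.012],
    [0.008,-0.036,0,0,0,-0.523,0.012],
    [0.008,-0.036,0,0,0,-0.523,0.012],
  ],
)

```text
t: 10.73
position: [0.5186, 0.0122, 0.0692]
tcp_rot: [-180.0, 0.1, 78.6]
force: [0.3, -0.9, -0.5]
finger_gap: 0.0119
grasp_force: 0.0
```

```bash
python3 - <<'E'
from h import *
s=monitor.observe();print(s['position'],s['tcp_rot'],s['force'],((s['position'][:2]-O)@RT)*1000)
im,d=cams.read_camera('scene')
cv2.imwrite('pics/c5.png',cv2.resize(im[150:270,260:390,::-1],None,fx=5,fy=5))
E
```

```text
[0.51855633 0.01219301 0.06923239] [-1.79984534e+02  5.04837455e-02  7.86110692e+01] [ 0.3000271  -0.87609542 -0.53347433] [  0.13052546 -69.57775814]
```

View pics/c5.png

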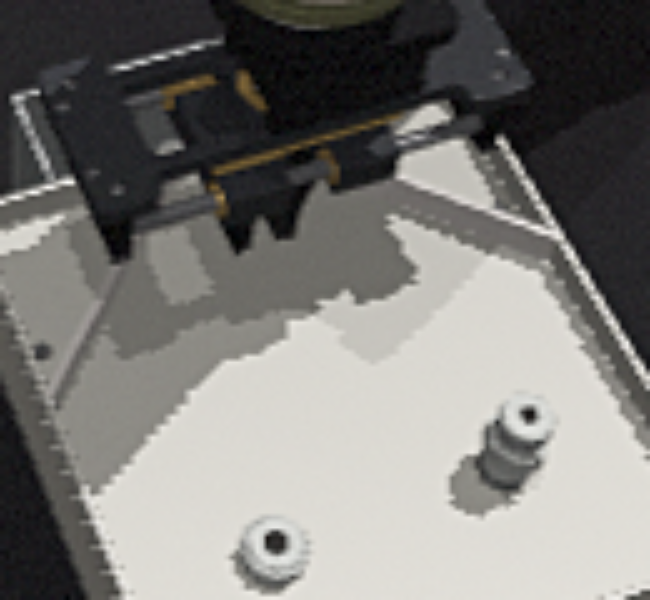

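Nut B is gone from its place and hidden ahead of the fingertips (240,245). Nut A (275,545) and the union (520,440) are untouched, so I'll push B out.

Call:
jog_arm(
  rows=[
    [-0.001,-0.006,0,0,0,0,0.012],
    [-0.002,-0.012,0,0,0,0,0.0],
    [-0.003,-0.018,0,0,0,0,0.0],
    [-0.005,-0.024,0,0,0,0,0.0],
    [-0.006,-0.029,0,0,0,0,0.0],
    [-0.007,-0.033,0,0,0,0,0.0],
    [-0.007,-0.033,0,0,0,0,0.0],
    [-0.007,-0.033,0,0,0,0,0.0],
    [-0.003,-0.016,0,0,0,0,0.0],
    [0,0,0.02,0,0,0,0.012],
    [0.004,0.018,0.06,0,0,0,0.012],
    [0.004,0.018,0.06,0,0,0,0.012],
  ],
)

```text
t: 11.78
position: [0.5258, 0.037, 0.1351]
tcp_rot: [179.6, -0.2, 78.8]
force: [1.0, 1.1, 1.0]
finger_gap: 0.0101
grasp_force: 0.0
```

```bash
python3 - <<'E'
from h import *
s=monitor.observe();print(s['position'],s['tcp_rot'])
plan([(55,79,-23,33,.15,.012)],[.5225,.030,.129],78.6)
objs()
E
```

```text
[0.52578194 0.03697889 0.13507657] [179.59843447  -0.19946952  78.82179393]
[0.098, 0.144, 0.021, 0.0, 0.0, -0.403, 0.012]
top [-53.  75.] [26. 23.] 79 0.12
scene nut p 0.44 [56. 81.] 125
scene [-50.  75.] [24. 25.] 201 0.117
scene [55. 79.] [28. 26.] 133 0.081
```

Call:
jog_arm(
  rows=[
    [0.01,0.015,0.02,0,0,-0.05,0.012],
    [0.03,0.044,0.02,0,0,-0.15,0.012],
    [0.05,0.074,0.02,0,0,-0.25,0.012],
    [0.07,0.103,0.02,0,0,-0.33,0.012],
    [0.087,0.128,0.02,0,0,-0.38,0.012],
    [0.098,0.144,0.02,0,0,-0.403,0.012],
    [0.098,0.144,0.02,0,0,-0.403,0.012],
    [0.098,0.144,0.02,0,0,-0.403,0.012],
    [0.098,0.144,0.02,0,0,-0.403,0.012],
  ],
)

```text
t: 12.73
position: [0.6203, 0.1745, 0.1481]
tcp_rot: [-180.0, 0.1, 55.4]
force: [0.0, -0.5, -1.0]
finger_gap: 0.0122
grasp_force: 0.0
```

```bash
python3 - <<'E'
from h import *
s=monitor.observe();print(s['position'],s['tcp_rot'],((s['position'][:2]-O)@RT)*1000)
objs()
a=cv2.imread('pics/top_last.png')[150:270,150:270];b=cv2.imread('pics/scene_last.png')[140:320,250:410]
cv2.imwrite('pics/c6.png',np.hstack([cv2.resize(a,(400,400)),cv2.resize(b,(400,400))]))
E
```

```text
[0.62032648 0.17451174 0.14813239] [-1.79956271e+02  1.20604094e-01  5.54245676e+01] [ 67.49646149 109.77207424]
top nut p 0.41 [  -1. -122.] 56
```

View pics/c6.png

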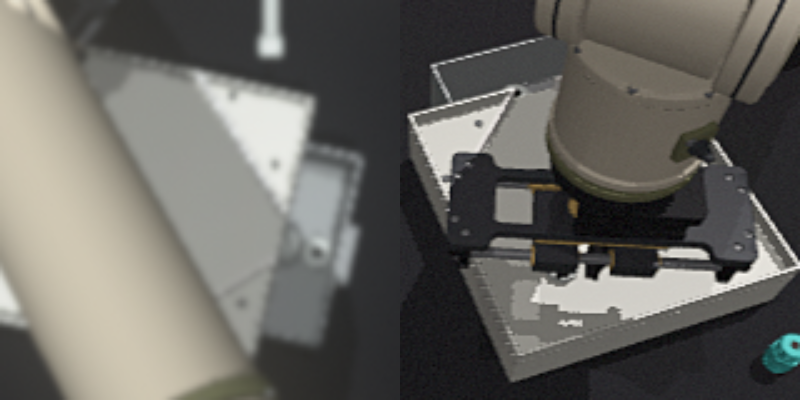

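The top view shows nut C at (317,252) and a dim second nut by the gate at about (290,243). I'll check how high that one is.

```bash
python3 - <<'E'
from h import *
im,d=cams.read_camera('top');W=pts('top',d);P=(W[...,:2]-O)@RT*1000
m=(abs(P[...,0])<30)&(P[...,1]<-90)&(P[...,1]>-165)
vs,us=np.where(m);r=(vs.min(),vs.max()+1,us.min(),us.max()+1)
np.set_printoptions(linewidth=250)
print((W[r[0]:r[1],r[2]:r[3],2]*1000).astype(int))
print(P[r[0]:r[1]:4,r[2]:r[3]:4].astype(int).tolist())
cv2.imwrite('pics/c7.png',cv2.resize(im[r[0]-6:r[1]+6,r[2]-6:r[3]+6,::-1],None,fx=14,fy=14,interpolation=cv2.INTER_CUBIC))
E
```

```text
[[  69   66   70   63   69   61   65   64   86   64   70   83   86    6    3    6    6    4    8    1    5    5   12    7    7    3    0    4    1   10]
 [  68   65   68   68   64   66   68   61   77   83   67   85   67    2    5   -1    5    4    7   10   10    2    8    0    8    6   14    5    8    7]
 [  66   64   68   65   65   64   67   63   62   86   85 1414   54    9    7    7    9    7   10   11    5   13    8    8    5    4    4    8    4    5]
 [  63   65   65   66   63   64   61   67   65   69   91   83   37   10    6    6    4    3    0   13    3    9    4    4    5    8    8   13    8    9]
 [  63   64   65   59   65   67   64   67   66   68   81   83   14    6    7    5    8    3    0    4    1    9    6    4    7    3    6    9    3    8]
 [  68   63   64   63   66   70   68   66   60   68   69   70    9    8    1   10    7    3    3    3   14    0    1    4    4    7    4   14 1414   86]
 [  63   62   68   68   68   60   66   67   65   63   63   51    7    5    7    5    4   10    4    8   13    5   12   12    4    0    1    7    6   86]
 [  62   66   68   67   69   
[... 3016 characters left out ...]
  0    0    4]]
[[[25, -77], [28, -88], [29, -101], [31, -112], [44, -120], [47, -132], [49, -144], [53, -156]], [[15, -80], [17, -91], [20, -102], [29, -112], [32, -123], [36, -135], [38, -147], [41, -158]], [[3, -83], [6, -94], [9, -105], [18, -114], [20, -126], [23, -138], [26, -149], [29, -161]], [[-7, -85], [-5, -96], [-2, -108], [1, -118], [6, -129], [10, -141], [15, -152], [8, -164]], [[-18, -88], [-15, -99], [-13, -110], [-9, -121], [-4, -132], [-1, -143], [1, -155], [0, -167]], [[-30, -91], [-28, -103], [-21, -112], [-17, -123], [-14, -134], [-12, -146], [-8, -158], [-10, -169]], [[-41, -93], [-38, -104], [-31, -114], [-28, -125], [-26, -137], [-23, -149], [-21, -160], [-22, -172]]]
```

View pics/c7.png

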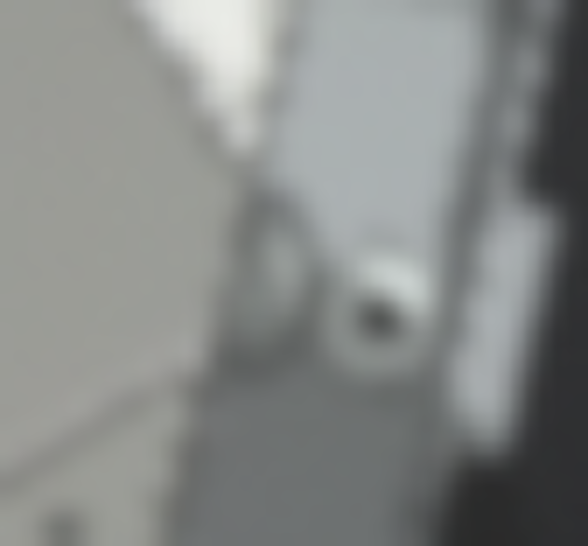

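Nut B stands on edge in the slot beside C. Its top is about 48 mm up, so its middle is about 30 mm up, which counts as dropped. Now nut A.

Call:
jog_arm(
  rows=[
    [0,0,-0.014,0,0,0,0.012],
    [0,0,-0.028,0,0,0,0.012],
    [0,0,-0.042,0,0,0,0.012],
    [0,0,-0.054,0,0,0,0.012],
    [0,0,-0.063,0,0,0,0.012],
    [0,0,-0.07,0,0,0,0.012],
    [0,0,-0.074,0,0,0,0.012],
    [0,0,-0.077,0,0,0,0.012],
    [0,0,-0.078,0,0,0,0.012],
    [0,0,-0.078,0,0,0,0.012],
    [0,0,-0.078,0,0,0,0.012],
  ],
)

```text
t: 13.9
position: [0.6212, 0.1762, 0.0719]
tcp_rot: [180.0, -0.0, 55.4]
force: [0.2, -0.7, -0.7]
finger_gap: 0.0122
grasp_force: 0.0
```

```bash
python3 - <<'E'
from h import *
s=monitor.observe();print(s['position'],s['tcp_rot'])
p=s['position'];plan(path([(55,79,-23,33),(55,79,-23,22),(2,-46,-23,22),(0,-75,0,22),(0,-90,0,22)],step=10),[p[0],p[1],.07],s['tcp_rot'][2])
E
```

```text
[0.62117484 0.17616235 0.07193283] [ 1.79964869e+02 -3.62036178e-02  5.54485665e+01]
[-0.004, -0.007, 0.0, 0.0, 0.0, 0.001, 0.012]
[-0.007, -0.011, 0.0, 0.0, 0.0, 0.001, 0.012]
[-0.012, -0.019, 0.0, 0.0, 0.0, 0.001, 0.012]
[-0.018, -0.027, 0.0, 0.0, 0.0, 0.001, 0.012]
[-0.023, -0.035, 0.0, 0.0, 0.0, 0.001, 0.012]
[-0.029, -0.043, 0.0, 0.0, 0.0, 0.001, 0.012]
[-0.034, -0.051, 0.0, 0.0, 0.0, 0.001, 0.012]
[-0.04, -0.059, 0.0, 0.0, 0.0, 0.001, 0.012]
[-0.045, -0.067, 0.0, 0.0, 0.0, 0.001, 0.012]
[-0.051, -0.075, 0.0, 0.0, 0.0, 0.001, 0.012]
[-0.056, -0.083, 0.0, 0.0, 0.0, 0.001, 0.012]
[-0.062, -0.091, 0.0, 0.0, 0.0, 0.001, 0.012]
[-0.067, -0.099, 0.0, 0.0, 0.0, 0.001, 0.012]
[-0.073, -0.107, 0.0, 0.0, 0.0, 0.001, 0.012]
[-0.078, -0.115, 0.0, 0.0, 0.0, 0.001, 0.012]
[-0.084, -0.123, 0.0, 0.0, 0.0, 0.001, 0.012]
[-0.087, -0.128, 0.0, 0.0, 0.0, 0.081, 0.012]
[-0.09, -0.133, 0.0, 0.0, 0.0, 0.161, 0.012]
[-0.093, -0.137, 0.0, 0.0, 0.0, 0.242, 0.012]
[-0.096, -0.143, 0.0, 0.0, 0.0, 0.322, 0.012]
[-0.099, -0.148, 0.0, 0.0, 0.0, 0.402, 0.012]
[-0.101, -0.155, 0.0, 0.0, 0.0, 0.402, 0.012]
[-0.102, -0.162, 0.0, 0.0, 0.0, 0.402, 0.012]
```

Call:
jog_arm(
  rows=[
    [-0.004,-0.007,-0.002,0,0,0,0.012],
    [-0.007,-0.011,-0.002,0,0,0,0.012],
    [-0.012,-0.019,-0.002,0,0,0,0.012],
    [-0.018,-0.027,-0.002,0,0,0,0.012],
    [-0.023,-0.035,-0.002,0,0,0,0.012],
    [-0.029,-0.043,-0.002,0,0,0,0.012],
    [-0.034,-0.051,-0.002,0,0,0,0.012],
    [-0.04,-0.059,-0.002,0,0,0,0.012],
    [-0.045,-0.067,-0.002,0,0,0,0.012],
    [-0.051,-0.075,-0.002,0,0,0,0.012],
    [-0.056,-0.083,-0.002,0,0,0,0.012],
    [-0.062,-0.091,-0.002,0,0,0,0.012],
  ],
)

```text
t: 14.9
position: [0.5584, 0.0842, 0.0695]
tcp_rot: [180.0, -0.0, 55.4]
force: [0.7, -0.1, 0.5]
finger_gap: 0.0121
grasp_force: 0.1
```

Call:
jog_arm(
  rows=[
    [-0.005,-0.008,0,0,0,0,0.012],
    [-0.011,-0.016,0,0,0,0,0.012],
    [-0.016,-0.024,0,0,0,0,0.012],
    [-0.022,-0.032,0,0,0,0,0.012],
    [-0.025,-0.037,0,0,0,0.081,0.012],
    [-0.028,-0.042,0,0,0,0.161,0.012],
    [-0.031,-0.046,0,0,0,0.242,0.012],
    [-0.034,-0.052,0,0,0,0.322,0.012],
    [-0.037,-0.057,0,0,0,0.402,0.012],
    [-0.039,-0.064,0,0,0,0.402,0.012],
    [-0.04,-0.071,0,0,0,0.402,0.012],
    [-0.04,-0.071,0,0,0,0.402,0.012],
  ],
)

```text
t: 15.9
position: [0.5186, 0.0119, 0.0693]
tcp_rot: [180.0, 0.1, 78.2]
force: [-0.9, -0.7, -0.0]
finger_gap: 0.0118
grasp_force: 0.0
```

```bash
python3 - <<'E'
from h import *
s=monitor.observe();print(s['position'],s['tcp_rot'],s['force'],((s['position'][:2]-O)@RT)*1000)
objs()
E
```

```text
[0.51864215 0.01193558 0.06934274] [1.79998073e+02 5.01543148e-02 7.82151797e+01] [-0.93813792 -0.67309007 -0.01624916] [  0.26594669 -69.812917  ]
top nut p 0.44 [   0. -148.] 42
top [-53.  75.] [26. 21.] 76 0.12
scene [-13. -61.] [13. 11.] 43 0.112
scene [ 10. -60.] [9. 7.] 23 0.093
scene [-50.  75.] [24. 24.] 199 0.116
```

Call:
jog_arm(
  rows=[
    [-0.001,-0.006,0,0,0,0,0.012],
    [-0.002,-0.012,0,0,0,0,0.0],
    [-0.004,-0.02,0,0,0,0,0.0],
    [-0.006,-0.028,0,0,0,0,0.0],
    [-0.007,-0.034,0,0,0,0,0.0],
    [-0.007,-0.034,0,0,0,0,0.0],
    [-0.007,-0.034,0,0,0,0,0.0],
    [-0.003,-0.016,0,0,0,0,0.0],
    [0,0,0.02,0,0,0,0.012],
    [0.004,0.018,0.06,0,0,0,0.012],
    [0.02,0.05,0.09,0,0,0,0.012],
    [0.02,0.08,0.1,0,0,0,0.012],
  ],
)

```text
t: 17.1
position: [0.5415, 0.0938, 0.173]
tcp_rot: [179.7, -0.0, 78.3]
force: [1.4, -0.2, -0.6]
finger_gap: 0.0112
grasp_force: 0.0
```

Call:
jog_arm(
  rows=[
    [0.02,0.03,0.02,0,0,0,0.012],
    [0.04,0.06,0.04,0,0,0,0.012],
    [0.06,0.09,0.05,0,0,0,0.012],
    [0.06,0.1,0.05,0,0,0,0.012],
    [0.06,0.1,0.05,0,0,0,0.012],
    [0.06,0.1,0.05,0,0,0,0.012],
  ],
)

```text
t: 17.6
position: [0.5982, 0.1947, 0.2188]
tcp_rot: [-179.9, 0.0, 78.6]
force: [0.3, -0.9, 0.1]
finger_gap: 0.012
grasp_force: 0.0
```

```bash
python3 - <<'E'
from h import *
s=monitor.observe();print(s['position'],s['t'])
im,d=cams.read_camera('top');W=pts('top',d);P=(W[...,:2]-O)@RT*1000
m=(abs(P[...,0])<30)&(P[...,1]<-90)&(P[...,1]>-165)
vs,us=np.where(m);r=(vs.min(),vs.max()+1,us.min(),us.max()+1)
np.set_printoptions(linewidth=250)
print((W[r[0]:r[1],r[2]:r[3],2]*1000).astype(int))
im2,_=cams.read_camera('scene')
cv2.imwrite('pics/c8.png',np.hstack([cv2.resize(im[r[0]-6:r[1]+6,r[2]-6:r[3]+6,::-1],(400,400),interpolation=cv2.INTER_CUBIC),cv2.resize(im2[140:320,250:430,::-1],(400,400))]))
E
```

```text
[0.5982326  0.19466687 0.21879107] 17.6
[[  64   64   65   69   61   61   65   83   62   61   88   87    8    0    6    7    6    4 1414    6    4    7    6    6    7    5    6    1    8]
 [  64   67   62   67   65   62   67   75   81   68   87   66    2    5    4    8    4    6    2    5    7    6    4   11    2    7    3   12   14]
 [  63   66   63   65   63   67   65   64   86   87   88   49    5    9    4    3   10   10    5    9    9    6    4    6    5    7    7    7 1414]
 [  61   65   66   65   65   71   62   62   59   82   82   30    3    1   14   11    3    6    5    3    3   14    4    8    3    5    2    3    4]
 [  62   66   70   63   70   65   67   68   66   76   89   11    8    7    8    4    9    7    7    6    1    3   10    7    6    4    3    7    4]
 [  64   67   67   67   66   66   63   65   61   66   65    9    1    0    9    3    4    9    6    7    0    4    8    3    7    8    5    5   83]
 [  65   62   64   63   65   59   62   66   62   62   56    9    7    4    8    4    8    0    1   12   12    3    6    2    6    1    6    8   86]
 [  67   63   67   62   
[... 2384 characters left out ...]
1    8    2    3    5    7   11    4    0   11    5    9   11    7    4   11   10   88   57   58   54   59]
 [  68   66   67   59   63   82   34    4    7    3    9    1    6   14    6    7    4   14   10    6    9   10    6    5   87   52   53   56    4]
 [  68   67   62   67   89   81    8    6    5    8    8    4    3    7   10    3   12    8    8    5    6    3    5    3   85    4    0   56   -1]
 [  62   66   69   55   79   74    9    8    6    3    5   11    1    5    3    5   10    8    5    6    7 1414    5   89   40    0    0    7   -2]
 [  71   66   69   61   90   51   11   11    7 1414    3    7    5   12    7    2    0   -1    6    4   13    7    4   88   27    0    0    2    1]]
```

View pics/c8.png

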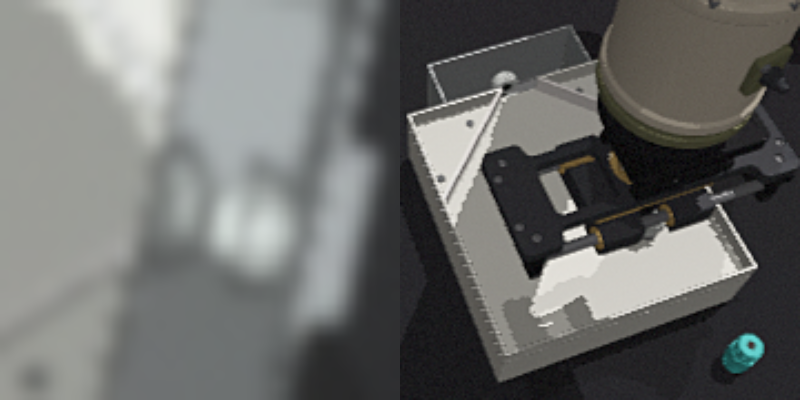

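All three nuts are in the slot. The third stands on edge over C, its top about 50 mm up and its middle about 35 mm up. I'll rise clear and check that everything is at rest and the union still stands.

Call:
jog_arm(
  rows=[
    [0.01,-0.03,0.03,0,0,0,0.012],
    [0.03,-0.06,0.06,0,0,0,0.012],
    [0.05,-0.09,0.08,0,0,0,0.012],
    [0.06,-0.1,0.08,0,0,0,0.012],
    [0.06,-0.1,0.08,0,0,0,0.012],
    [0.06,-0.1,0.08,0,0,0,0.012],
    [0.06,-0.1,0.08,0,0,0,0.012],
    [0.06,-0.1,0.08,0,0,0,0.012],
  ],
)

```text
t: 18.37
position: [0.6579, 0.0946, 0.2991]
tcp_rot: [-180.0, 0.0, 78.5]
force: [0.4, 0.5, -0.1]
finger_gap: 0.0119
grasp_force: 0.0
```

```bash
python3 - <<'E'
from h import *
for _ in range(2): 
    objs()
    im,d=cams.read_camera('top');W=pts('top',d);P=(W[...,:2]-O)@RT*1000;z=W[...,2]
    m=(abs(P[...,0])<78)&(P[...,1]<-116)&(P[...,1]>-160)&(z>.014)&(z<.07)
    n,L,st,ce=cv2.connectedComponentsWithStats(m.astype(np.uint8))
    for k in range(1,n):
        if st[k,4]>10: q=P[L==k];print('slot',np.round(q.min(0),1),np.round(q.max(0),1),np.percentile(z[L==k],98))
for c in['top','scene']:
    d=cams.read_camera(c)[1];W=pts(c,d)
    for n in ['bottle','column']:
        for r in cams.masks_of(n,c)[:1]: q=W[r['region']&(d>0)];print(c,n,np.round(np.median(q,0),3))
s=monitor.observe();print(s['qvel'],s['position'],s['t'])
E
```

```text
top nut p 0.38 [  -1. -148.] 35
top [-53.  74.] [26. 21.] 78 0.121
scene [-51.  75.] [23. 24.] 201 0.116
slot [ -16.4 -158.5] [  11.3 -122.9] 0.0517524634633383
top nut p 0.6 [  -2. -148.] 47
top [-53.  74.] [26. 22.] 77 0.123
scene nut p 0.69 [ 4. 34.] 13997
scene nut p 0.43 [269. -37.] 719
scene [-50.  75.] [23. 24.] 199 0.116
slot [ -16.2 -158.5] [  11.2 -125.7] 0.051021592174769675
top bottle [ 0.483 -0.356  0.102]
top column [ 0.791 -0.011  0.018]
scene bottle [ 0.498 -0.351  0.081]
scene column [ 0.796 -0.008  0.016]
[-0.02650162 -0.00233464 -0.02970894  0.05741493 -0.07693159 -0.046156
  0.00456972] [0.65888712 0.094009   0.29939474] 19.1667
```

```bash
python3 -c "
from bench import ticket
print(ticket.finish_job())"
```

```text
the job is handed in; nothing more can be done
None
```

I swept all three nuts one at a time through the gate into the catch slot (two rest on edge there), left the union, bottle and column in place, raised the arm clear and handed the job in at about 19 s; no verdict was shown.

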